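Switch on the inspection camera with its key and show it the face of the biscuit stamp

TASK

First take the key out of its wooden stand, push it fully home in the slot of the camera's key switch, turn it clockwise all the way to the stop and leave it in there. Then pick the wooden biscuit stamp off the notebook and show it to the inspection camera: in the air in front of the lens, the stamping face (its foot) centred on the lens's line of sight 11 cm from the glass and squarely facing the lens. Finish while holding it there, still in the gripper; leave the little bowl, the wound ball and the small jar where they stand.

Things in the scene. Friction and masses are not known exactly. Their poses are not given: they have to be found in the camera images.
- key_bow (a point): grip point of the steel key (60 g, 71 mm tall) standing loose in a dark wooden stand (64 x 64 x 32 mm, fixed). z up, x across the thickness; same after a half turn. Shoulder 16 x 30 x 5 mm, its underside rests on the stand; flat bow above it 12 (x) x 34 (y) x 40 mm, pinch across the 12 mm. The point is on its axis, 53 mm above the tip, 27 mm above the shoulder's underside. Draw it straight up
- key_tip (a point): the lower end of the key's blade, on its axis; axes as for key_bow. The blade is 8 (x) x 20 (y) x 26 mm long, its last 4 mm narrowed to 5 x 17 mm. When home the shoulder sits on the drum and the tip is 26 mm below the slot's mouth
- slot (a point): centre of the mouth of the key slot in the top of the switch's round brass drum (48 mm across, 30 mm high, top 46 mm above the worktop), on a flat grey housing (74 x 74 x 16 mm, fixed). z up; the slot is 23 mm long along this point's y, 11 mm wide along its x, 30 mm deep, and turns with the drum. The key goes in either way round
- drum (a joint): turn of the drum: grows clockwise seen from above, 0 to 1.2 rad (the stop, 'on'); starts between 0 and 0.15, takes about 0.04 N m and stays where it is left. The key has up to about 0.15 rad of play in the slot before it takes the drum along, so turn the hand that much further
- stamp_mid (a point): middle of the wooden biscuit stamp: a turned, waisted wooden stamp 28 x 28 x 62 mm, 30 to 60 g, standing loose and upright on its face on a fixed brown notebook (142 x 94 x 12 mm). The point is on its axis, 31 mm above the face; z from the face to the top. It can be gripped across x or y anywhere in its upper half, 28 mm wide
- stamp_face (a point): the centre of the stamp's flat lower end (the stamping face), on its axis; axes as for stamp_mid
- lens (a point): centre of the front glass of the inspection camera: a small black camera head with a round barrel (36 mm) on a fixed round metal foot (84 mm), about 90 mm tall in all. z points straight out of the lens along its line of sight: up and back towards the robot, 35 degrees from the vertical; y is level
- focus (a point): the point in the air on the lens's line of sight, 110 mm from the glass, where the stamping face belongs; axes as for lens. The stamp faces the lens squarely when its z points the same way as this z, so that its top points away from the lens
- pinch_bowl: small beige bowl, 71 x 68 x 30 mm, loose, origin at the centre of its underside; to be left alone
- wound_ball: grey ball of wound cord, 69 x 70 x 57 mm, loose, origin at the centre of its underside; to be left alone
- jar_tiny: small glass jar with pebbles, 72 x 63 x 85 mm, loose, origin at the centre of its underside; to be left alone
There are look-alikes about, which are no part of the job. There is more than one size of the part that bears key_bow; the job needs the smaller.

How it is judged (in metres and radians):
On the way, in this order (a step that is already met when the one before it is completed fails the run):
1. the key is fully home in the switch's slot (horizontal distance between key_tip and slot below 0.004 m and z of key_tip in the frame of slot below -0.02 m and angle between key_tip's own z axis and vertical below 0.15 rad), for 0.1 s.
2. the key, in the slot, has turned the drum clockwise to its stop (value of joint drum above 1.1 rad and z of key_tip in the frame of slot below -0.02 m), for 0.1 s.
3. the stamp is lifted off the notebook (height (world z) of stamp_face above 0.04 m), for 0.1 s.
At the end, for the whole second after the job is handed in: The gripper holds the stamp still in the air, its face within 18 mm of the point 110 mm straight out from the lens, its axis within 10 degrees of the line of sight with the face towards the lens; the released key stands at least 20 mm deep in the slot and the drum is turned beyond 1.1 rad (all of step 2 and distance between stamp_face and focus below 0.018 m and angle between the z axis of stamp_mid and the z axis of focus, either way round below 0.17 rad and z of stamp_mid in the frame of focus above 0 m and contact force between stamp and the fingers above 1 N and linear speed of stamp below 0.02 m/s and angular speed of stamp below 0.1 rad/s and horizontal distance between key_tip and slot below 0.004 m and contact force between key and the fingers below 0.1 N); the arm keeps its last pose, push and grip.
It fails at once if the little bowl, the wound ball or the small jar is displaced by more than 3 cm (distance of any of pinch_bowl, wound_ball, jar_tiny from where it was at the start of the episode above 0.03 m).
It also fails if it takes over 61 s, if anything falls off the work surface, if the arm or the gripper's body presses on something with over 40 N, if the wrist force passes 120 N, or if a joint passes its speed limit or range.

ROBOT

A 6-joint arm with a two-finger parallel gripper is mounted at the origin on a cart in front of the work surface, level with it; the furniture and walls round the work are solid. World frame = base frame: x ahead of the robot, y to its left, z up, the work surface at z = 0. Lengths are in mm, angles in degrees, forces in N, time in s.
With the tool pointing down it reaches from about 350 to 850 mm from the base axis. Payload 8.1 kg.
Tool frame: the origin (TCP) lies midway between the tips of the shut fingers; the grasp point (between the pads) lies 19 mm behind it (r.grasp_offset is the distance from the TCP to the grasp point, in mm); z points along the fingers, x is the direction in which the jaws open and shut, and the axes are right-handed (so a half turn about z gives the same grasp; the last joint's range is limited). The gripper opens to 85 mm and grips with 20 to 120 N. Pads are 22 mm wide; open, the fingers measure 114 mm over their backs; the gripper's body (76 mm by 85 mm) begins 54 mm behind the grasp point. The pads swing forward as they close: fully open they stand 13 mm farther back than shut.
Start: joints at [-75.883, 7.471, 85.268, -0, 87.261, -4.893], TCP at [195.467, -567.272, 231.292] pointing down, gripper open.
Joint ranges: [-169.43, 169.43], [-51.17, 129.36], [1.28, 143.12], [-76.62, 256.62], [0, 156.53], [-152.29, 152.29]. Speed limits (degrees/s): [136.94, 136.94, 159.86, 180, 180, 180].

INTERFACE

Orientations are given as [roll, pitch, yaw] about the fixed x, y, z axes, in that order (R = Rz(yaw) Ry(pitch) Rx(roll)).
In Python, from bench import r, optics, hand_in gives the robot as it stands.
- The arm moves only by the shell command python3 -m pendant 'ROWS' [FORCE]. ROWS is JSON, a list of rows, each a list of 5 numbers: the opening, from 0 (shut) to 1 (fully open), then the shift along the tool's x, y, z in mm, then the turn about the tool's z in degrees. A call has 1 to 10 rows; each row shifts and turns the commanded pose from where the row before left it, along the tool's axes as they then stand; what a row does not reach is not made up. A row lasts 1/10 s, in which the tool goes at most 50 mm and 8.59 degrees, less where a joint would pass 70% of its speed; a pose out of reach is approached as far as the arm can. A call with a gripper value outside its range is refused whole. The fingers move at their own pace and stop on an object; FORCE is the grip in N (left out, the last holds). Time passes only in rows, so rows that do not move let the fingers close. It gives the time, the measured TCP pose, the force and the opening at its end, in the units of the state.
- r.sense(): the state, without advancing time (a new reading comes with each control period).
- optics.snapshot(name): name is "scene" or "side" or "wrist"; returns (picture, depth): 384x512x3 uint8, blue, green, red; 384x512 float32, mm along the optical axis (not along the pixel's ray), 0 where there is no reading.
- optics.camera_params(name): a dict with "camera_matrix" (3x3 intrinsics, pixels), "k1" (the pictures are not rectified: a ray, as slopes to the right and down, at radius r is drawn at 1 + k1 r^2 times it, then the intrinsics apply), "eye" and "orientation" of the camera in the world. Camera axes: x right, y down, z forward; pixel columns grow to the right and rows downward; lengths in mm; the calibration is good to about 2 mm. A picture is of the moment at which its call begins: read the wrist's pose just before it. camera_params takes no time and is no camera call; for the wrist camera it gives the pose at the moment of the call.
- hand_in(): hands the job in, once; it reports no verdict.
Trained networks look in the newest picture that a camera, given by its name, has taken for a name from the list of things; names that differ only in an ending like _2 or _b are one class to them, and where a whole thing is asked for, a point or a joint stands for the part that bears it (a point fixed in the world has none). Each returns a list of dicts, best first, with "score" (0 to 1); they miss things now and then, are a little off and sometimes report something else, mostly with a low value. They report only what shows in the picture. A call takes as long as a camera call. They do not tell look-alikes from the thing itself.
- optics.search_frame(camera, query): "at" ([x, y, z] in mm, in world coordinates, good to about 4 mm: the middle of the surface that is visible of it).
The state is a dict: "time": time; "joint_pos": joint angles; "qd": joint speeds; "joint_efforts": joint torques, N m; "tool_pos": TCP position; "tcp_rot": TCP orientation; "ft_force": force on the tool from outside, world axes, zero at the start; "wrist_torque": the same for the moment, N m; "finger_gap": finger opening in mm.
Only numpy, scipy, OpenCV 4.12 (cv2) and the standard library are available. Lean on these libraries where they do the work, as an engineer would, in place of code of your own. Each camera call takes 0.05 s, during which the arm holds its last target. There are 200 camera calls.

## Working session

There is one attempt and no reset: what is moved stays moved. The work goes in short steps, Python scripts to look and compute and a shell command to move; the robot and the scene stay as the last step left them, time stands still between calls to the robot, and variables do not carry over. Pictures are saved under pics/ and viewed, about 8 in all and at most 12, crops included, and the job is handed in when it is done.

```bash
mkdir -p pics; ls; cat > h.py <<'E'
import numpy as np, cv2
from bench import r, optics
from scipy.spatial.transform import Rotation as Ro
def cam(n):
    p=optics.camera_params(n); return p
def rot(o):
    o=np.array(o,float)
    return o if o.shape==(3,3) else Ro.from_euler('xyz',o,degrees=True).as_matrix()
E
python3 - <<'E'
from h import *
for n in ("scene","side","wrist"):
    p=cam(n); print(n,p)
ims=[]
for n in ("scene","side"):
    im,d=optics.snapshot(n); cv2.imwrite(f"pics/{n}0.png",im); np.save(f"pics/{n}0.npy",d)
    for q in ("key_bow","slot","drum","stamp_mid","lens","pinch_bowl","wound_ball","jar_tiny"):
        try: print(n,q,[(np.round(x["at"]).tolist(),round(x["score"],2)) for x in optics.search_frame(n,q)][:4])
        except Exception as e: print(n,q,e)
s=r.sense(); print(s)
E
```

```text
pics
scene {'camera_matrix': array([[483.56635104,   0.        , 254.12250205],
       [  0.        , 483.56635104, 200.60140418],
       [  0.        ,   0.        ,   1.        ]]), 'k1': -0.18223470666768873, 'eye': array([-468.67324102, -590.37483819,  816.30534184]), 'orientation': array([-121.43081477,    1.04426481,  -63.2524357 ])}
side {'camera_matrix': array([[414.80009963,   0.        , 263.22795168],
       [  0.        , 414.80009963, 186.17192769],
       [  0.        ,   0.        ,   1.        ]]), 'k1': -0.03725708840784469, 'eye': array([-671.8203978 ,  357.14662871,  779.79258362]), 'orientation': array([-116.27924988,    0.50499924, -109.55404484])}
wrist {'camera_matrix': array([[315.57147049,   0.        , 253.08371257],
       [  0.        , 315.57147049, 195.47215992],
       [  0.        ,   0.        ,   1.        ]]), 'k1': -0.07863803394727772, 'eye': array([ 275.69778811, -539.90745487,  373.34290353]), 'orientation': array([ 1.61034467e+02,  1.36179847e-01, -7.10234094e+01])}
scene key_bow [([389.0, -421.0, 72.0], 0.6), ([481.0, -344.0, 62.0], 0.47)]
sce
[... 555 characters left out ...]
wound_ball []
side jar_tiny []
{'time': 0.9, 'joint_pos': array([-7.58828010e+01,  7.46884816e+00,  8.52677306e+01, -6.14169785e-04,
        8.72614967e+01, -4.89204548e+00]), 'qd': array([-0.02932061,  0.05951895, -0.04760972, -0.01271938,  0.12074621,
       -0.07130621]), 'joint_efforts': array([-1.42837753e-04, -5.69316566e+01, -5.00867236e+01, -2.02350711e-04,
        1.35452025e-03, -1.65736088e-05]), 'tool_pos': array([ 195.46147986, -567.27651473,  231.31707398]), 'tcp_rot': array([ 1.79999225e+02, -1.86525773e-03, -7.09907262e+01]), 'ft_force': array([ 1.26975366, -0.38832148, -0.03744914]), 'wrist_torque': array([0.0148325 , 0.02323715, 0.00454298]), 'finger_gap': 85.2669802365944}
```

```bash
python3 - <<'E'
import cv2
a=cv2.imread("pics/scene0.png"); cv2.imwrite("pics/s0.png",cv2.resize(a,(800,600),interpolation=cv2.INTER_CUBIC))
E
```

```text
(no output)
```

View pics/s0.png

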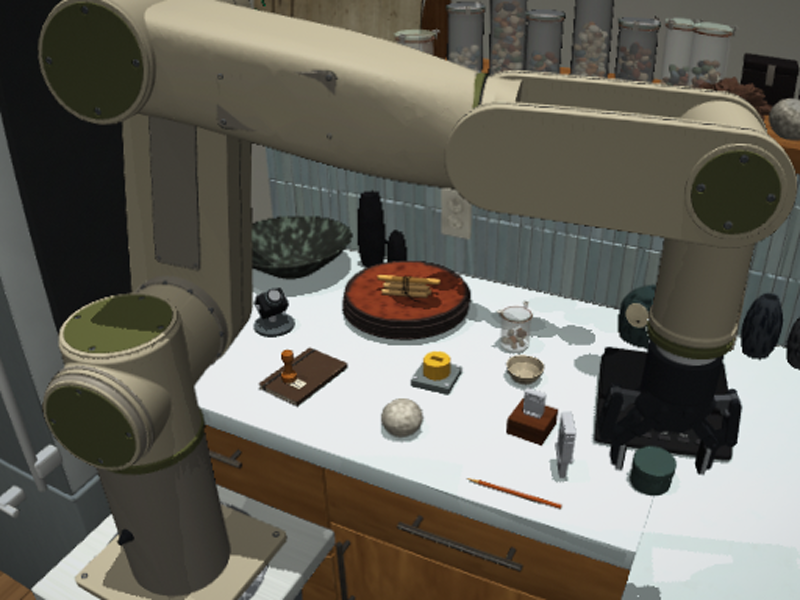

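```bash
cat >> h.py <<'E'
def T():
    s=r.sense(); return np.array(s["tool_pos"]), rot(s["tcp_rot"])
def shift(target, yaw=None):
    "tool-axis shift (mm) to world target from now; turn about tool z (deg) to world yaw (tool down)"
    p,R=T(); d=R.T@(np.array(target)-p)
    y=Ro.from_matrix(R).as_euler('xyz',degrees=True)[2]
    t=None if yaw is None else -((yaw-y+90)%180-90)
    return np.round(d,1),t
def pix2ray(p,u,v):
    K=p["camera_matrix"]; x=(u-K[0,2])/K[0,0]; y=(v-K[1,2])/K[1,1]; X,Y=x,y
    for _ in range(10):
        f=1+p["k1"]*(X*X+Y*Y); X,Y=x/f,y/f
    return X,Y
def cloud(n,d,p=None):
    p=p or cam(n); h,w=d.shape; v,u=np.mgrid[:h,:w].astype(float); X,Y=pix2ray(p,u,v)
    c=np.stack([X*d,Y*d,d],-1)@rot(p["orientation"]).T+np.array(p["eye"]); c[d<=0]=np.nan
    return c
def proj(p,P):
    c=(np.array(P)-p["eye"])@rot(p["orientation"]); x=c[...,0]/c[...,2]; y=c[...,1]/c[...,2]; f=1+p["k1"]*(x*x+y*y); K=p["camera_matrix"]
    return np.stack([K[0,0]*x*f+K[0,2],K[1,1]*y*f+K[1,2]],-1)
E
python3 - <<'E'
from h import *
p=cam("wrist"); t,R=T(); Rc=rot(p["orientation"])
print("cam in tool", R.T@(p["eye"]-t), "zdir tool",R.T@Rc[:,2],"xdir tool",R.T@Rc[:,0])
z=Rc[:,2]; 
for yaw in (-71,):
    eye=np.array([485,-350,45])-260*z; tgt=t+eye-p["eye"]; print(tgt, shift(tgt))
a=cv2.imread("pics/scene0.png"); c=a[240:340,280:460]; cv2.imwrite("pics/c1.png",cv2.resize(c,None,fx=4,fy=4,interpolation=cv2.INTER_CUBIC))
E
```

```text
cam in tool [   0.55900048  -84.7479547  -143.08801231] zdir tool [-6.89180457e-04  3.25138269e-01  9.45666237e-01] xdir tool [9.99999695e-01 5.71550711e-04 5.32267326e-04]
[ 484.6760685  -349.70633698  147.78519969] (array([-111.5, -344.3,   83.5]), None)
```

View pics/c1.png

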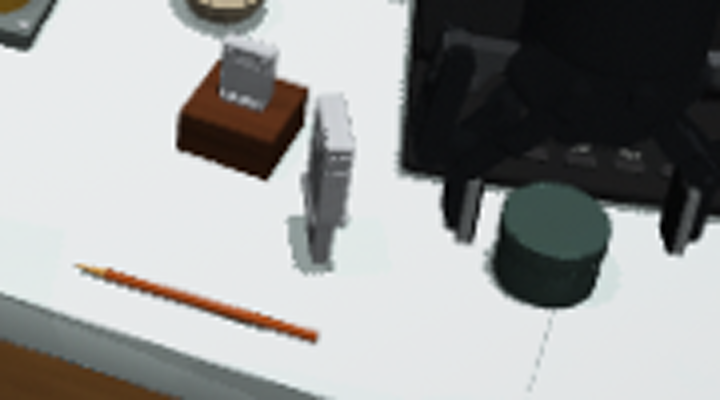

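```bash
python3 -m pendant '[[0.6,-14,-43,4,0],[0.6,-14,-43,4,0],[0.6,-14,-43,4,0],[0.6,-14,-43,4,0],[0.6,-14,-43,4,0],[0.6,-14,-43,4,0],[0.6,-14,-43,4,0],[0.6,-13,-43,4,0],[0.6,0,0,0,0],[0.6,0,0,0,0]]' && python3 - <<'E'
from h import *
p=cam("wrist"); im,d=optics.snapshot("wrist"); cv2.imwrite("pics/w1.png",im); np.save("pics/w1.npy",d)
t,R=T(); print(t)
for q in ("key_bow","slot","lens","stamp_mid"): print(q,[(np.round(x["at"]).tolist(),round(x["score"],2)) for x in optics.search_frame("wrist",q)][:4])
c=cloud("wrist",d,p)
def blob(zl,zh,x0,x1,y0,y1):
    m=(c[...,2]>zl)&(c[...,2]<zh)&(c[...,0]>x0)&(c[...,0]<x1)&(c[...,1]>y0)&(c[...,1]<y1)
    P=c[m]; print(len(P),P.min(0),P.max(0) ); rc=cv2.minAreaRect(P[:,:2].astype(np.float32)); print(zl,rc,np.median(P[:,2])); return m
try:
    blob(70,85,430,530,-400,-300); blob(27,36,430,530,-400,-300)
except Exception as e: print(e)
E
```

```text
time: 1.9
tool_pos: [485.2, -349.3, 199.0]
tcp_rot: [180.0, 0.0, -70.8]
ft_force: [0.1, -0.8, -0.5]
finger_gap: 51.5
[ 484.49619514 -350.18510923  199.19833603]
key_bow [([492.0, -341.0, 74.0], 0.72), ([416.0, -412.0, 98.0], 0.63)]
slot [([543.0, -149.0, 46.0], 0.63)]
lens []
stamp_mid []
533 [ 479.91580995 -358.6213676    70.6149028 ] [ 493.70987218 -324.16372571   79.24328388]
70 ((486.4941101074219, -341.3210754394531), (34.0181884765625, 12.317258834838867), 84.89965057373047) 77.27903962414803
3014 [ 452.18876212 -375.83893774   27.05378052] [ 521.12179816 -306.86897438   35.83665468]
27 ((486.3759765625, -341.4045715332031), (64.25642395019531, 64.71937561035156), 85.24293518066406) 32.46133242891301
```

View pics/w1.png

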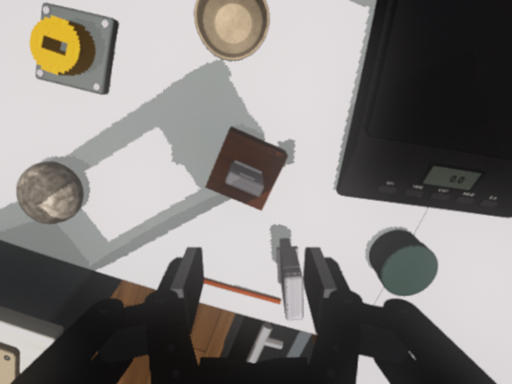

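```bash
python3 -m pendant '[[0.6,0,0,6,-8.2],[0.6,0,0,6,-8.2],[0.6,0,0,6,-8.2],[0.6,0,0,6,-8.2],[0.6,0,0,6,-8.2],[0.6,0,0,6,-8.2],[0.6,0,0,6,-8.2],[0.6,0,0,6,-8.2],[0.6,0,0,0,0],[0.6,0,0,0,0]]' && python3 - <<'E'
from h import *
p=cam("wrist"); im,d=optics.snapshot("wrist"); cv2.imwrite("pics/w2.png",im)
c=cloud("wrist",d,p)
m=(c[...,2]>73)&(c[...,2]<82)&(abs(c[...,0]-486)<30)&(abs(c[...,1]+341)<30)
P=c[m]; rc=cv2.minAreaRect(P[:,:2].astype(np.float32)); print(rc,np.median(P[:,2]),len(P))
print(shift([rc[0][0],rc[0][1],41],rc[2] if rc[1][0]<rc[1][1] else rc[2]-90),T()[0],r.sense()["tcp_rot"])
# slot from first wrist picture
E
```

```text
time: 3.15
tool_pos: [484.0, -350.8, 151.5]
tcp_rot: [180.0, 0.0, -5.7]
ft_force: [0.1, -0.3, 0.4]
finger_gap: 51.4
((486.5706787109375, -340.9779357910156), (34.49736785888672, 11.889646530151367), 84.88477325439453) 77.23331988939461 729
(array([  1.2, -10.1, 110.8]), np.float64(-0.5574257972917565)) [ 484.29772686 -350.8283974   151.75437189] [ 1.79983606e+02 -2.16355414e-02 -5.67265254e+00]
```

```bash
python3 -m pendant '[[0.6,1.5,-10,10,-0.5],[0.6,0,0,30,0],[0.6,0,0,30,0],[0.6,0,0,25,0],[0.6,0,0,15,0],[0.6,0,0,0,0],[0,0,0,0,0],[0,0,0,0,0],[0,0,0,0,0],[0,0,0,0,0]]' 60 && python3 -m pendant '[[0,0,0,0,0],[0,0,0,0,0]]'
```

```text
time: 4.2
tool_pos: [487.4, -341.3, 43.2]
tcp_rot: [179.9, -0.1, -4.9]
ft_force: [-3.6, 1.1, 6.5]
finger_gap: 11.3
time: 4.4
tool_pos: [487.4, -341.3, 43.2]
tcp_rot: [179.9, -0.1, -4.9]
ft_force: [-3.4, 0.9, 5.9]
finger_gap: 11.1
```

```bash
python3 -m pendant '[[0,0,0,-15,0],[0,0,0,-25,0],[0,0,0,-30,0],[0,0,0,-25,0],[0,4,-20,-12,0],[0,6,-37,0,0],[0,6,-37,0,0],[0,6,-37,0,0],[0,6,-37,0,0],[0,0,0,0,0]]' && python3 -m pendant '[[0,0,0,0,0],[0,0,0,0,0]]' && python3 - <<'E'
from h import *
p=cam("wrist"); t,R=T(); im,d=optics.snapshot("wrist"); cv2.imwrite("pics/w3.png",im)
np.savez("pics/w3.npz",d=d,**{k:np.array(v) for k,v in p.items()},t=t,R=R)
print(t,[(np.round(x["at"]).tolist(),round(x["score"],2)) for x in optics.search_frame("wrist","slot")])
c=cloud("wrist",d,p)
m=(c[...,2]>43)&(c[...,2]<50)&(abs(c[...,0]-535)<40)&(abs(c[...,1]+145)<40)
P=c[m][:,:2].astype(np.float32); print(len(P),np.median(c[m][:,2]))
print("drum top circle",cv2.minEnclosingCircle(P))
# slot pixels: below top inside circle
(cx,cy),rad=cv2.minEnclosingCircle(P)
# use ray-plane intersect at z=46 
v,u=np.mgrid[:384,:512].astype(float); X,Y=pix2ray(p,u,v); D=np.stack([X,Y,np.ones_like(X)],-1)@rot(p["orientation"]).T
g=p["eye"]+D*((46-p["eye"][2])/D[...,2])[...,None]
ins=(np.hypot(g[...,0]-cx,g[...,1]-cy)<18)&~m
n,l,st,ce=cv2.connectedComponentsWithStats(ins.astype(np.uint8))
for i in range(1,n):
    if st[i,4]>20: print(st[i],cv2.minAreaRect(g[l==i][:,:2].astype(np.float32)), np.nanmedian(c[l==i][:,2]))
E
```

```text
time: 5.4
tool_pos: [530.6, -171.5, 150.0]
tcp_rot: [-179.9, -0.1, -4.7]
ft_force: [-0.3, -0.2, 0.2]
finger_gap: 11.3
time: 5.6
tool_pos: [529.4, -176.3, 149.3]
tcp_rot: [180.0, -0.1, -4.9]
ft_force: [0.7, -0.6, -0.2]
finger_gap: 11.3
[ 529.43562221 -176.302533    149.27543005] [([545.0, -140.0, 50.0], 0.96)]
2513 46.417658322348245
drum top circle ((545.1260986328125, -140.3037872314453), 25.0062198638916)
[261 135  15  29 395] ((545.3726196289062, -140.07888793945312), (22.72515869140625, 10.706006050109863), 89.04773712158203) 16.83410210661117
```

View pics/w3.png

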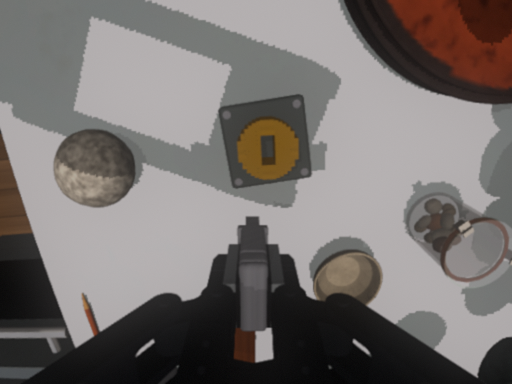

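```bash
python3 - <<'E'
from h import *
z=np.load("pics/w3.npz"); p={k:z[k] for k in ("camera_matrix","eye","orientation")}; p["k1"]=float(z["k1"])
c=cloud("wrist",z["d"],p); q=(c-z["t"])@z["R"]
for lo,hi in ((-30,-12),(-8,-1),(0,4),(4,8),(8,12),(13,20),(20,27),(27,32),(33,36),(36,40)):
    m=(abs(q[...,0])<9)&(abs(q[...,1])<22)&(q[...,2]>lo)&(q[...,2]<hi); P=q[m]
    if len(P): print(lo,hi,len(P),np.percentile(P,[2,50,98],axis=0).round(1).tolist())
print(shift([545.3,-140.1,149],-1.0))
E
```

```text
-30 -12 832 [[-8.6, -17.4, -29.5], [-0.0, -16.5, -21.4], [8.7, -10.2, -12.4]]
-8 -1 194 [[-8.6, -17.4, -7.8], [0.4, -16.8, -4.9], [8.3, -10.3, -1.2]]
0 4 76 [[-4.9, -17.4, 0.1], [0.9, -16.9, 1.9], [6.2, -15.5, 3.6]]
4 8 109 [[-7.0, -16.5, 4.5], [-4.9, -12.1, 5.7], [8.2, -6.3, 7.7]]
8 12 35 [[-6.7, -15.3, 8.0], [0.9, -15.0, 8.9], [8.2, -14.4, 10.5]]
20 27 61 [[-3.2, -10.6, 20.7], [0.9, -10.1, 24.1], [4.4, -9.5, 26.7]]
27 32 48 [[-3.3, -10.5, 27.2], [0.3, -10.1, 29.5], [4.4, -9.7, 31.8]]
33 36 2 [[3.3, -10.0, 33.6], [3.6, -9.9, 33.7], [3.9, -9.9, 33.8]]
(array([ 13. , -37.8,  -0.3]), np.float64(-3.969095668782842))
```

```bash
python3 -m pendant '[[0,4,-13,0,0],[0,4,-13,0,0],[0,4.4,-11.8,0,0],[0,0,0,15,-4],[0,0,0,25,0],[0,0,0,10,0],[0,0,0,0,0],[0,0,0,0,0],[0,0,0,0,0]]' && python3 - <<'E'
from h import *
print(shift([545.3-.6,-140.1,83.2],-1.0))
p=cam("wrist"); t,R=T(); im,d=optics.snapshot("wrist"); c=cloud("wrist",d,p)
cv2.imwrite("pics/w4.png",cv2.resize(im[100:330,160:350],None,fx=3,fy=2.6))
E
```

```text
time: 6.6
tool_pos: [545.7, -139.0, 99.7]
tcp_rot: [180.0, -0.1, -0.9]
ft_force: [-0.1, 0.3, -0.3]
finger_gap: 11.4
(array([-1. ,  1.1, 16.5]), np.float64(0.10715496761355325))
```

View pics/w4.png

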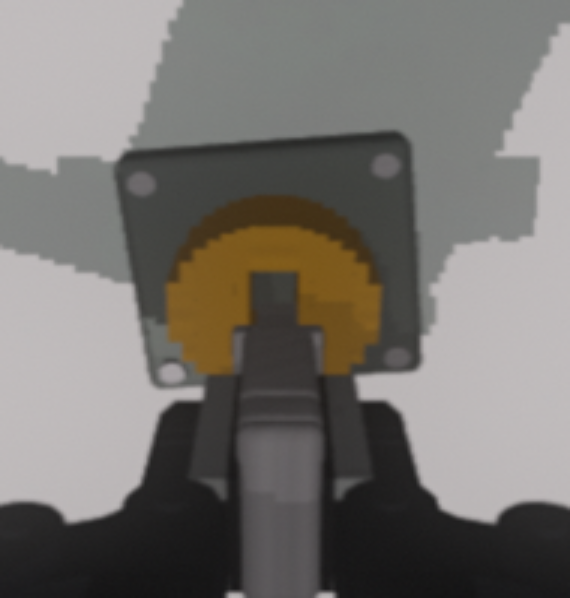

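```bash
python3 -m pendant '[[0,-1.1,1.1,0,0],[0,0,0,12,0],[0,0,0,0,0],[0,0,0,4,0],[0,0,0,4,0],[0,0,0,4,0],[0,0,0,0,0]]'; python3 - <<'E'
from h import *
print(shift([544.7,-140.1,57.2],-1.0))
E
```

```text
time: 7.35
tool_pos: [543.5, -139.8, 73.6]
tcp_rot: [-180.0, 0.0, -0.9]
ft_force: [0.5, -0.1, -0.6]
finger_gap: 11.3
(array([ 1.2,  0.3, 16.4]), np.float64(0.10834566876238227))
```

```bash
python3 -m pendant '[[0,0.6,0,3,0],[0,0,0,4,0],[0,0,0,4,0],[0,0,0,3,0],[0,0,0,2,0],[0,0,0,0,0],[0,0,0,0,0]]'; python3 - <<'E'
from h import *
print(shift([544.7,-140.1,57.2],-1.0))
E
```

```text
time: 8.05
tool_pos: [544.3, -139.9, 58.3]
tcp_rot: [-180.0, 0.0, -0.9]
ft_force: [-0.1, -0.2, 0.1]
finger_gap: 11.1
(array([0.4, 0.2, 1.1]), np.float64(0.10977909526144458))
```

```bash
python3 -m pendant '[[0,0.3,0,1,0],[0,0,0,1,0],[0,0,0,0,4],[0,0,0,0,7],[0,0,0,0,7],[0,0,0,0,7],[0,0,0,0,7],[0,0,0,0,7],[0,0,0,0,7],[0,0,0,0,7]]';python3 -m pendant '[[0,0,0,0,6],[0,0,0,0,6],[0,0,0,0,4],[0,0,0,0,0],[0,0,0,0,0]]'; python3 -c "
from h import *
s=r.sense();print(s['wrist_torque'],s['ft_force'],s['joint_pos'])"
```

```text
time: 9.05
tool_pos: [545.1, -140.3, 57.1]
tcp_rot: [-180.0, -0.1, -54.2]
ft_force: [-1.5, 0.2, 4.2]
finger_gap: 11.7
time: 9.55
tool_pos: [545.1, -140.4, 57.1]
tcp_rot: [-180.0, -0.1, -69.8]
ft_force: [-1.6, -1.7, 4.8]
finger_gap: 11.2
[-0.34833128  0.37036755  0.01162769] [-1.63066305 -1.72852636  4.83738881] [-1.96501715e+01  1.04920957e+01  1.00889325e+02 -2.37372626e-02
  6.85414195e+01  5.01179681e+01]
```

```bash
python3 -m pendant '[[0,0,0,0,3],[0,0,0,0,3],[0,0,0,0,2],[0,0,0,0,0],[0,0,0,0,0]]'; python3 -c "
from h import *
s=r.sense();print(s['wrist_torque'],s['ft_force'],s['joint_pos'])"
```

```text
time: 10.05
tool_pos: [545.1, -140.4, 57.1]
tcp_rot: [-180.0, -0.1, -77.7]
ft_force: [-1.5, -1.9, 5.5]
finger_gap: 11.3
[-0.31479067  0.31864533  0.47248887] [-1.53803036 -1.94088967  5.46394968] [-1.96387880e+01  1.04925553e+01  1.00889430e+02 -3.92379133e-02
  6.85365816e+01  5.80794449e+01]
```

```bash
python3 -m pendant '[[0.5,0,0,0,0],[0.5,0,0,0,0],[0.5,0,0,0,0],[0.5,0,0,0,0],[0.5,0,0,-10,0],[0.5,0,0,-25,0],[0.5,0,0,-30,0],[0.5,0,0,-30,0],[0.5,0,0,-15,0],[0.5,0,0,0,0]]'; python3 - <<'E'
from h import *
p=cam("wrist"); t,R=T(); im,d=optics.snapshot("wrist"); c=cloud("wrist",d,p); cv2.imwrite("pics/w5.png",im)
m=(c[...,2]>85)&(c[...,2]<98)&(abs(c[...,0]-545)<30)&(abs(c[...,1]+140)<30)
P=c[m]; print(t,len(P),cv2.minAreaRect(P[:,:2].astype(np.float32)),np.median(P[:,2]))
im,d=optics.snapshot("scene"); cv2.imwrite("pics/scene1.png",im); np.save("pics/scene1.npy",d)
for n in("scene","side","wrist"):
    if n=="side": im,d2=optics.snapshot("side"); cv2.imwrite("pics/side1.png",im); np.save("pics/side1.npy",d2)
    for q in ("stamp_mid","lens"): print(n,q,[(np.round(x["at"]).tolist(),round(x["score"],2)) for x in optics.search_frame(n,q)][:4])
E
```

```text
time: 11.05
tool_pos: [546.4, -140.6, 169.7]
tcp_rot: [-179.7, -0.2, -77.9]
ft_force: [0.6, 0.9, 0.8]
finger_gap: 42.6
[ 546.41740339 -140.58703086  169.66876613] 683 ((546.306396484375, -140.25770568847656), (33.92332458496094, 11.993430137634277), 16.054759979248047) 91.26482061180451
scene stamp_mid [([415.0, 88.0, 43.0], 0.62), ([529.0, -146.0, 40.0], 0.39)]
scene lens [([555.0, 224.0, 67.0], 0.71)]
side stamp_mid []
side lens [([689.0, -220.0, 70.0], 0.58), ([542.0, 236.0, 68.0], 0.48)]
wrist stamp_mid [([421.0, 82.0, 30.0], 0.66)]
wrist lens []
```

View pics/w5.png

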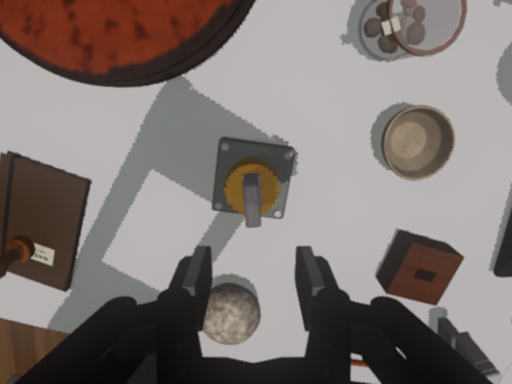

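```bash
python3 -m pendant '[[0.6,-41,0,0,-8.4],[0.6,0,0,0,8.4],[0.6,-41,0,0,0],[0.6,-41,0,0,0],[0.6,-41,0,0,0],[0.6,-41,0,0,0],[0.6,-41,0,0,0],[0.6,-41,0,0,0],[0.6,-41,0,0,0],[0.6,0,0,0,-8.4]]'; python3 -m pendant '[[0.6,0,0,0,-8.4],[0.6,0,0,0,-8.4],[0.6,0,0,0,-8.4],[0.6,0,0,0,-8.4],[0.6,0,0,0,-8.4],[0.6,0,0,0,-8.4],[0.6,0,0,0,-8.4],[0.6,0,0,0,-8.4],[0.6,0,0,0,-8.4],[0.6,0,0,0,-8.4]]';  python3 -m pendant '[[0.6,0,0,0,-8.4],[0.6,0,0,0,-8.4],[0.6,0,0,0,-8.4],[0.6,0,0,0,-8.4],[0.6,0,0,0,-8.4],[0.6,0,0,0,-8.4],[0.6,0,0,0,-8.4],[0.6,0,0,0,-8.4],[0.6,0,0,0,-8.4],[0.6,0,0,0,0]]'; python3 - <<'E'
from h import *
p=cam("wrist"); t,R=T(); im,d=optics.snapshot("wrist"); cv2.imwrite("pics/w6.png",im)
np.savez("pics/w6.npz",d=d,**{k:np.array(v) for k,v in p.items()},t=t,R=R)
print(t,r.sense()["tcp_rot"]);
for q in ("stamp_mid","lens"): print(q,[(np.round(x["at"]).tolist(),round(x["score"],2)) for x in optics.search_frame("wrist",q)][:4])
E
```

```text
time: 12.5
tool_pos: [474.3, 185.1, 166.1]
tcp_rot: [180.0, 0.1, -69.4]
ft_force: [0.5, -0.5, 0.2]
finger_gap: 51.0
time: 13.5
tool_pos: [475.6, 180.7, 166.0]
tcp_rot: [-180.0, 0.0, 14.9]
ft_force: [-0.5, -0.6, -0.1]
finger_gap: 51.0
time: 14.5
tool_pos: [475.6, 180.7, 166.0]
tcp_rot: [-180.0, 0.0, 90.3]
ft_force: [0.4, 0.3, 0.5]
finger_gap: 51.3
[475.61666931 180.71255067 165.99711327] [-1.79975505e+02  5.01274639e-03  8.99299256e+01]
stamp_mid [([413.0, 95.0, 62.0], 0.81)]
lens [([560.0, 218.0, 79.0], 0.68)]
```

View pics/w6.png

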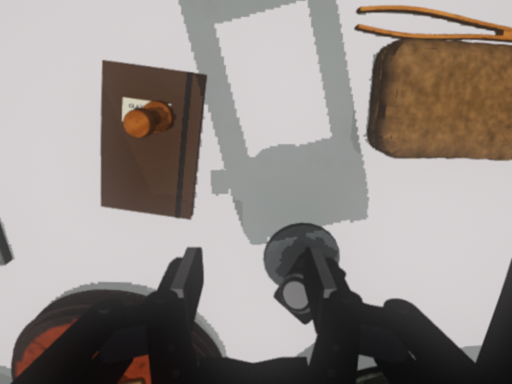

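```bash
python3 -m pendant '[[0.6,10,20,-5,0],[0.6,15,40,-10,0],[0.6,15,30,-10,0],[0.6,0,0,0,0],[0.6,0,0,0,0]]'; python3 - <<'E'
from h import *
z=np.load("pics/w6.npz"); p={k:z[k] for k in ("camera_matrix","eye","orientation")}; p["k1"]=float(z["k1"])
c=cloud("wrist",z["d"],p)
for lo,hi in ((70,78),(62,70),(50,62),(14,20)):
    m=(c[...,2]>lo)&(c[...,2]<hi)&(abs(c[...,0]-415)<35)&(abs(c[...,1]-92)<35); P=c[m]
    if len(P): print(lo,hi,len(P),P.min(0).round(1),P.max(0).round(1),cv2.minEnclosingCircle(P[:,:2].astype(np.float32)),np.median(P[:,2]))
m=(c[...,2]>10)&(c[...,2]<14.5)&(abs(c[...,0]-415)<120)&(abs(c[...,1]-92)<120);print("notebook",cv2.minAreaRect(c[m][:,:2].astype(np.float32)),np.median(c[m][:,2]))
p=cam("wrist"); t,R=T(); im,d=optics.snapshot("wrist")
np.savez("pics/w7.npz",d=d,im=im,**{k:np.array(v) for k,v in p.items()},t=t,R=R)
print(t,[(np.round(x["at"]).tolist(),round(x["score"],2)) for x in optics.search_frame("wrist","lens")])
a=proj(p,np.array([550,225,75.])); u,v=a.astype(int); print(a)
u=min(max(u,80),432);v=min(max(v,70),314)
cv2.imwrite("pics/w7.png",cv2.resize(im[v-70:v+70,u-80:u+80],None,fx=5,fy=4.2)); print(u-80,v-70)
E
```

```text
time: 15.15
tool_pos: [565.8, 221.0, 190.7]
tcp_rot: [-179.9, 0.0, 90.0]
ft_force: [-0.1, -0.2, -0.8]
finger_gap: 51.1
70 78 483 [407.8  82.6  70. ] [428.  102.2  74.4] ((417.6864318847656, 92.42337799072266), 10.415053367614746) 71.45933488140636
62 70 245 [406.8  81.6  62. ] [428.5 103.6  70. ] ((417.6775817871094, 92.5965576171875), 11.183048248291016) 68.46966125738538
50 62 60 [406.2  90.7  58. ] [428.5 103.8  62. ] ((417.3780517578125, 94.70068359375), 11.239855766296387) 60.39803073732844
14 20 86 [381.5  62.4  14. ] [444.9 124.4  19.9] ((413.1884765625, 100.67400360107422), 39.56822204589844) 15.29495516749634
notebook ((444.0556945800781, 80.5071029663086), (94.46345520019531, 143.315185546875), 81.8902587890625) 12.179574057788557
[565.78530466 221.04695696 190.7195133 ] [([558.0, 233.0, 75.0], 0.85)]
[258.00763869 171.13119983]
178 101
```

View pics/w7.png

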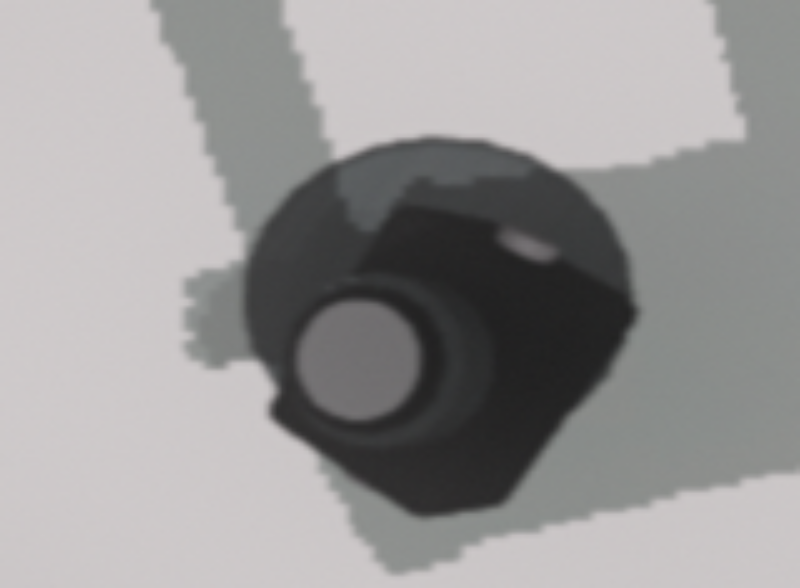

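```bash
python3 - <<'E'
from h import *
z=np.load("pics/w7.npz"); p={k:z[k] for k in ("camera_matrix","eye","orientation")}; p["k1"]=float(z["k1"])
c=cloud("wrist",z["d"],p); im=z["im"]; print(c[187,250], im[187,250])
g=im.max(2).astype(int); m0=np.zeros(g.shape,np.uint8); m0[101:241,178:338]=(g[101:241,178:338]>90)
n,l,st,ce=cv2.connectedComponentsWithStats(m0); k=l[187,250]; m=l==k; print(st[k],ce[k])
P=c[m]; C=P.mean(0); U,S,V=np.linalg.svd(P-C); nrm=V[2]*np.sign(V[2][2]); print("glass",C,nrm,np.degrees(np.arccos(nrm[2])),np.degrees(np.arctan2(nrm[1],nrm[0])),len(P),S/np.sqrt(len(P)))
# foot disc
m=(c[...,2]>3)&(c[...,2]<14)&(np.hypot(c[...,0]-555,c[...,1]-235)<70); Q=c[m]; print("foot z",np.median(Q[:,2]),cv2.minEnclosingCircle(Q[:,:2].astype(np.float32)),len(Q))
# ring rim + glass
for rr in (8,11,14,17):
    ray=np.linalg.norm(c-C,axis=2); mm=(ray<rr)&(abs((c-C)@nrm)<6); P=c[mm];C2=P.mean(0);V=np.linalg.svd(P-C2)[2];n2=V[2]*np.sign(V[2][2]); print(rr,len(P),C2,np.degrees(np.arccos(n2[2])),np.degrees(np.arctan2(n2[1],n2[0])))
E
```

```text
[561.62632365 218.25515856  82.7343458 ] [114 113 114]
[238 173  24  28 526] [249.1730038  186.26045627]Traceback (most recent call last):
  File "<stdin>", line 6, in <module>
    u, s, vh = gufunc(a, signature=signature)
               ~~~~~~^^^^^^^^^^^^^^^^^^^^^^^^
    raise LinAlgError("SVD did not converge")
numpy.linalg.LinAlgError: SVD did not converge
```

```bash
python3 - <<'E'
from h import *
z=np.load("pics/w7.npz"); p={k:z[k] for k in ("camera_matrix","eye","orientation")}; p["k1"]=float(z["k1"])
c=cloud("wrist",z["d"],p); im=z["im"]; ok=z["d"]>0
g=im.max(2).astype(int); m0=np.zeros(g.shape,np.uint8); m0[101:241,178:338]=(g[101:241,178:338]>90)
n,l,st,ce=cv2.connectedComponentsWithStats(m0); m=(l==l[187,250])&ok
def fit(P,s=""):
    C=np.median(P,0)
    for _ in range(4):
        V=np.linalg.svd(P-P.mean(0),full_matrices=False)[2]; n=V[2]*np.sign(V[2][2]); e=(P-P.mean(0))@n; P=P[abs(e)<2.5*e.std()]
    print(s,P.mean(0).round(1),n.round(3),"tilt",np.degrees(np.arccos(n[2])).round(1),"az",np.degrees(np.arctan2(n[1],n[0])).round(1),len(P),e.std().round(2)); return P.mean(0),n
C,n=fit(c[m],"glass")
m=ok&(c[...,2]>3)&(c[...,2]<14)&(np.hypot(c[...,0]-555,c[...,1]-235)<70); Q=c[m]; print("foot z",np.median(Q[:,2]),cv2.minEnclosingCircle(Q[:,:2].astype(np.float32)),len(Q))
for rr in (8,11,14,17):
    fit(c[ok&(np.linalg.norm(c-C,axis=2)<rr)&(abs((c-C)@n)<4)],rr)
# yaw of the head: horizontal normal of the side walls via points z 40..90 around
E
```

```text
glass [561.2 217.5  81.8] [-0.27  -0.512  0.815] tilt 35.4 az -117.8 514 0.55
foot z 9.933232386541306 ((565.9306030273438, 236.57481384277344), 52.46105194091797) 1669
8 [561.1 217.7  81.9] [-0.259 -0.51   0.82 ] tilt 34.9 az -116.9 240 0.54
11 [561.2 217.7  82. ] [-0.27  -0.508  0.818] tilt 35.1 az -117.9 459 0.54
14 [561.1 218.   82. ] [-0.266 -0.507  0.82 ] tilt 34.9 az -117.7 736 0.55
17 [561.  218.7  82.3] [-0.267 -0.5    0.824] tilt 34.5 az -118.1 840 0.61
```

```bash
python3 -m pendant '[[0.6,-20,-20,0,0],[0.6,-30,-36,0,0],[0.6,-30,-36,0,0],[0.6,-30,-36,0,0],[0.6,-18.5,-20,0,0],[0.6,0,0,0,8.5],[0.6,0,0,0,8.5],[0.6,0,0,0,8.5],[0.6,0,0,0,8.5],[0.6,0,0,0,8.5]]'; python3 -m pendant '[[0.6,0,0,4,8.5],[0.6,0,0,4,8.5],[0.6,0,0,4,8.5],[0.6,0,0,4,8.5],[0.6,0,0,4,8.5],[0.6,0,0,4,8.5],[0.6,0,0,4,8.5],[0.6,0,0,4,8.5],[0.6,0,0,0,7],[0.6,0,0,0,0]]'; python3 - <<'E'
from h import *
p=cam("wrist"); t,R=T(); im,d=optics.snapshot("wrist"); cv2.imwrite("pics/w8.png",im)
c=cloud("wrist",d,p); ok=d>0
for lo,hi in ((73,80),(68,73),(60,68),(50,60),(40,50),(30,40),(13.5,18),(18,24)):
    m=ok&(c[...,2]>lo)&(c[...,2]<hi)&(np.hypot(c[...,0]-417,c[...,1]-92)<18); P=c[m]
    if len(P)>3: print(lo,hi,len(P),cv2.minEnclosingCircle(P[:,:2].astype(np.float32)),((P-t)@R).min(0).round(1),((P-t)@R).max(0).round(1))
print(t,r.sense()["tcp_rot"]); print(shift([417.6,92.5,42],-27.5))
E
```

```text
time: 16.25
tool_pos: [416.9, 91.9, 191.0]
tcp_rot: [180.0, -0.0, 47.2]
ft_force: [-0.1, -0.3, 0.2]
finger_gap: 51.3
time: 17.25
tool_pos: [416.9, 92.0, 158.8]
tcp_rot: [180.0, 0.0, -27.6]
ft_force: [-0.1, -0.3, -0.2]
finger_gap: 51.3
73 80 36 ((418.9784240722656, 93.54998016357422), 4.606006145477295) [-3.  -7.  84.4] [ 3.9  2.  85.8]
68 73 507 ((418.3348083496094, 91.84397888183594), 10.638906478881836) [ -8.6 -11.1  85.9] [11.8 10.  90.8]
60 68 116 ((418.16748046875, 92.37454986572266), 11.230512619018555) [ -9.7 -11.9  90.9] [12.   8.6 98.8]
50 60 25 ((420.47833251953125, 95.40321350097656), 10.635970115661621) [ -8.9 -12.3  98.9] [ 12.1  -3.1 102.7]
40 50 4 ((420.31689453125, 97.8458251953125), 3.0165557861328125) [ -2.7  -7.6 115.1] [  3.4  -6.7 118. ]
30 40 53 ((418.4891052246094, 96.93728637695312), 6.441771030426025) [ -7.3  -8.3 119.1] [  5.3  -1.9 128.8]
13.5 18 34 ((417.1517333984375, 91.74836730957031), 17.71856689453125) [-17.3 -15.4 140.9] [ 17.9  10.3 145.3]
18 24 67 ((417.4486999511719, 93.60893249511719), 13.973484992980957) [-14.1 -15.4 134.9] [ 13.7   6.1 140.5]
[416.88327549  91.95270453 158.8471642 ] [ 1.79998553e+02 -1.23309401e-03 -2.72800684e+01]
(array([  0.2,  -0.7, 117.1]), np.float64(0.21993164065736437))
```

```bash
python3 -m pendant '[[0.6,0.8,-0.7,20,0],[0.6,0,0,35,0],[0.6,0,0,35,0],[0.6,0,0,20,0],[0.6,0,0,6,0],[0.6,0,0,0,0],[0,0,0,0,0],[0,0,0,0,0],[0,0,0,0,0],[0,0,0,0,0]]' 20; python3 -m pendant '[[0,0,0,0,0],[0,0,0,0,0]]';python3 -c "
from h import *
s=r.sense();print(s['wrist_torque'],s['ft_force'])"
```

```text
time: 18.3
tool_pos: [420.5, 92.5, 44.9]
tcp_rot: [-179.9, -0.2, -27.4]
ft_force: [-0.4, -0.6, 6.6]
finger_gap: 22.6
time: 18.5
tool_pos: [420.5, 92.6, 44.9]
tcp_rot: [-179.9, -0.2, -27.4]
ft_force: [-0.5, 0.3, 6.8]
finger_gap: 22.6
[-0.05198427  0.02191854  0.05356381] [-0.53617586  0.3390357   6.773311  ]
```

```bash
python3 -m pendant '[[0,0,3,0,0],[0,0,3,0,0],[0,0,4,-0.5,0],[0,0,4,0,0],[0,0,3,0,0],[0,0,3,0,0],[0,0,0,0,0]]'; python3 - <<'E'
from h import *
s=r.sense();print(s['wrist_torque'],s['ft_force'])
p=cam("wrist"); t,R=T(); im,d=optics.snapshot("wrist"); 
np.savez("pics/w9.npz",d=d,im=im,**{k:np.array(v) for k,v in p.items()},t=t,R=R)
a=im[120:384,150:360]; b,db=optics.snapshot("side"); np.savez("pics/side9.npz",d=db,im=b)
u,v=proj(cam("side"),np.array([417.,92.,45])).astype(int); print(u,v)
u=min(max(u,50),460)
b=cv2.resize(b[v-50:v+40,u-45:u+45],(528,528),interpolation=cv2.INTER_CUBIC); a=cv2.resize(a,(264,332))
o=np.zeros((528,800,3),np.uint8); o[:332,:264]=a; o[:,270:798]=b; cv2.imwrite("pics/w9.png",o)
E
```

```text
time: 19.2
tool_pos: [410.6, 75.0, 45.2]
tcp_rot: [-179.9, -0.1, -27.4]
ft_force: [-0.8, 3.8, 10.0]
finger_gap: 22.2
[ 7.76408712e-01  3.73527270e-01 -1.35317551e-05] [-0.8093487   3.82657624 10.01391833]
229 238
```

View pics/w9.png

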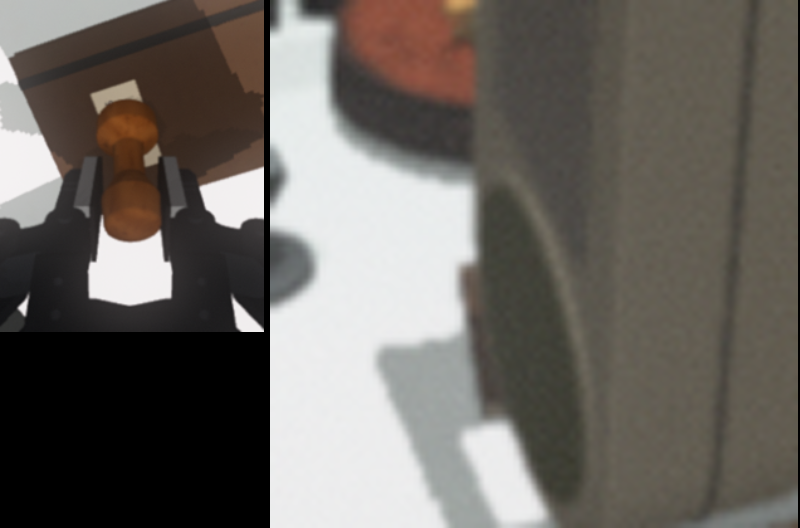

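```bash
cat > fit.py <<'E'
from h import *
from scipy.optimize import least_squares
def stampfit(c,im,ok,t,R,th0=20):
    b,g,rr=[im[...,i].astype(int) for i in range(3)]
    q=(c-t)@R
    m=ok&(rr>60)&(rr>b*2.2)&(rr-b>50)&(np.linalg.norm(np.nan_to_num(q-[0,-15,5]),axis=2)<65)&(abs(q[...,0])<16)
    P=q[m]
    def sdf(a,h,h0,h1,rad,rd):
        dr=a-(rad-rd); dh=np.abs(h-(h0+h1)/2)-((h1-h0)/2-rd)
        return np.hypot(np.maximum(dr,0),np.maximum(dh,0))+np.minimum(np.maximum(dr,dh),0)-rd
    def res(x,raw=False):
        # x: face centre (3), tilt theta (top toward +y), psi (top toward +x)
        n=np.array([np.sin(x[4]),np.sin(x[3])*np.cos(x[4]),-np.cos(x[3])*np.cos(x[4])])
        d=P-x[:3]; h=d@n; a=np.linalg.norm(d-h[:,None]*n,axis=1)
        e=np.minimum(np.minimum(sdf(a,h,0,12,14,2),sdf(a,h,5,50,6.5,.5)),sdf(a,h,44,62,11.2,6))
        return e
    best=None
    for th in np.radians([th0-15,th0,th0+15]):
        k=np.array([0,0,-19.]); f=k-50*np.array([0,np.sin(th),-np.cos(th)])
        s=least_squares(res,[*f,th,0],loss="soft_l1",f_scale=1)
        if best is None or s.cost<best.cost: best=s
    x=best.x; n=np.array([np.sin(x[4]),np.sin(x[3])*np.cos(x[4]),-np.cos(x[3])*np.cos(x[4])])
    print("pts",len(P),"med|e|",np.median(abs(best.fun)).round(2),"face tool",x[:3].round(1),"tilt",np.degrees(x[3:]).round(1),"face world",(t+R@x[:3]).round(1),"axis",(R@n).round(3))
    return t+R@x[:3],R@n,m
E
python3 - <<'E'
from fit import *
z=np.load("pics/w9.npz"); p={k:z[k] for k in ("camera_matrix","eye","orientation")}; p["k1"]=float(z["k1"])
stampfit(cloud("wrist",z["d"],p),z["im"],z["d"]>0,z["t"],z["R"])
E
```

```text
pts 3543 med|e| 0.75 face tool [ -0.6 -13.2  30.1] tilt [20.4  2.5] face world [416.2  87.   15.1] axis [-0.124 -0.33   0.936]
```

```bash
python3 -m pendant '[[0,0,3,0.3,0],[0,0,3,0.4,0],[0,0,3,0.5,0],[0,0,3,0.6,0],[0,0,2,0.6,0],[0,0,0,0,0],[0,0,0,0,0]]'; python3 - <<'E'
from fit import *
p=cam("wrist"); t,R=T(); im,d=optics.snapshot("wrist"); print(r.sense()["ft_force"])
stampfit(cloud("wrist",d,p),im,d>0,t,R,30)
E
```

```text
time: 20.0
tool_pos: [403.6, 62.2, 42.3]
tcp_rot: [-180.0, -0.0, -27.4]
ft_force: [-2.5, 1.6, 8.5]
finger_gap: 22.6
[-2.64742058  1.13354539  8.87609744]
pts 4117 med|e| 0.58 face tool [ -0.2 -24.8  22. ] tilt [41.   1.9] face world [414.9  84.3  20.3] axis [-0.272 -0.598  0.754]
```

```bash
python3 -m pendant '[[0,0,0,0,0],[0,0,0,0,0],[0,0,0,-10,0],[0,0,0,-25,0],[0,0,0,-35,0],[0,0,0,-35,0],[0,0,0,-30,0],[0,0,0,-15,0],[0,0,0,0,0],[0,0,0,0,0]]' 50; python3 - <<'E'
from fit import *
p=cam("wrist"); t,R=T(); im,d=optics.snapshot("wrist"); print(r.sense()["ft_force"])
f,n,m=stampfit(cloud("wrist",d,p),im,d>0,t,R,30)
np.savez("pics/w10.npz",d=d,im=im,**{k:np.array(v) for k,v in p.items()},t=t,R=R)
c=cloud("wrist",d,p)[m]; q=c-f; h=q@n; a=np.linalg.norm(q-h[:,None]*n,axis=1)
for lo in range(-6,66,4):
    k=(h>=lo)&(h<lo+4)
    if k.sum()>5: print(lo,k.sum(),np.percentile(a[k],[10,50,90]).round(1))
o=im.copy(); o[m]=(o[m]//2+np.array([0,127,0])).astype(np.uint8)
pt=proj(p,np.array([f,f+62*n]))
for x in pt: cv2.circle(o,tuple(int(v) for v in x),2,(255,0,255),-1)
o=np.hstack([im[150:350,170:330],o[150:350,170:330]]); cv2.imwrite("pics/w10.png",cv2.resize(o,None,fx=2.5,fy=2.5))
E
```

```text
time: 21.05
tool_pos: [402.8, 62.1, 190.2]
tcp_rot: [180.0, 0.1, -27.4]
ft_force: [0.2, -0.5, -1.9]
finger_gap: 21.6
[ 0.22259812  0.2400909  -0.72665247]
pts 2229 med|e| 0.71 face tool [ -0.4 -24.5  23.3] tilt [39.5  2. ] face world [413.7  84.  166.9] axis [-0.261 -0.58   0.771]
-2 10 [12.4 12.9 13.4]
2 130 [12.6 13.3 14. ]
6 156 [12.8 13.5 14.1]
10 275 [10.9 12.7 13.7]
14 307 [ 6.7  8.8 10.9]
18 49 [5.7 6.4 7.1]
22 39 [5.7 6.3 7. ]
26 35 [5.6 6.3 7. ]
30 43 [5.5 6.3 7.1]
34 23 [5.7 6.4 7.2]
42 11 [10.6 10.9 11.6]
46 247 [10.9 11.6 12.3]
50 288 [10.5 11.4 12.1]
54 353 [10.  10.9 11.8]
58 263 [ 4.6  7.9 10.1]
```

View pics/w10.png

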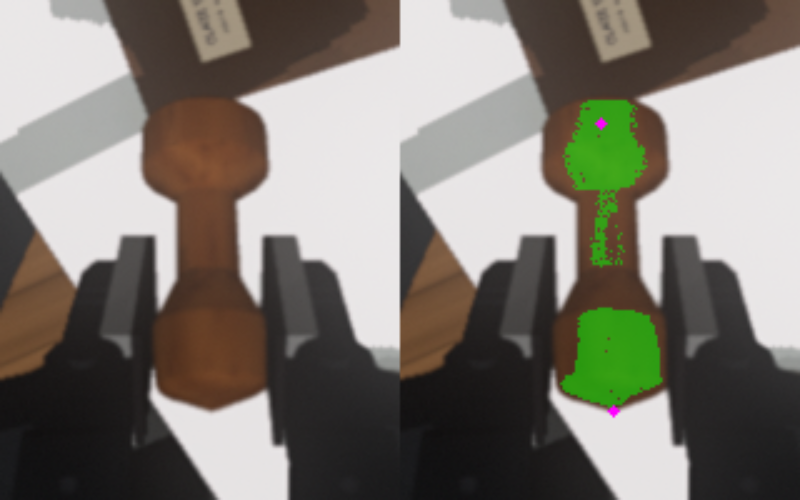

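```bash
cat > fit2.py <<'E'
from h import *
from scipy.optimize import least_squares
def stampfit2(c,im,ok,t,R,x0,verbose=True):
    b,g,rr=[im[...,i].astype(int) for i in range(3)]
    q=np.nan_to_num((c-t)@R,nan=1e3)
    th,ps=np.radians(x0[3:5])
    n0=np.array([0,np.sin(th),-np.cos(th)]); d=q-np.array(x0[:3]); h=d@n0; a=np.linalg.norm(d-h[...,None]*n0,axis=2)
    m=ok&(rr>1.5*b)&(rr>25)&(a<19)&(h>-6)&(h<68)
    m=cv2.erode(m.astype(np.uint8),np.ones((3,3)))>0
    P=q[m]; kn=np.array([0,2,11,17,20,42,46,48,56,62.]); r0=np.array([13,14,14,8,6.5,6.5,9,11.2,11.2,6])
    def res(x):
        n=np.array([np.sin(x[4]),np.sin(x[3])*np.cos(x[4]),-np.cos(x[3])*np.cos(x[4])])
        d=P-x[:3]; h=d@n; a=np.linalg.norm(d-h[:,None]*n,axis=1)
        e=a-np.interp(h,kn,x[5:]); e[(h>60)]=np.minimum(abs(h-62),3)[h>60]; e[h<0]+=-h[h<0]
        return np.concatenate([e,(x[5:]-r0)*np.sqrt(len(P))*np.array([.3,1,1,.1,.1,.1,.1,1,.3,.1])])
    s=least_squares(res,[*x0[:3],th,ps,*r0],loss="soft_l1",f_scale=1); x=s.x
    n=np.array([np.sin(x[4]),np.sin(x[3])*np.cos(x[4]),-np.cos(x[3])*np.cos(x[4])])
    e=s.fun[:len(P)]
    print("pts",len(P),"med|e|",np.median(abs(e)).round(2),"face tool",x[:3].round(1),"tilt",np.degrees(x[3:5]).round(1),"face world",(t+R@x[:3]).round(1),"axis",(R@n).round(3),"prof",x[5:].round(1))
    # waist line alone: midline of waist points
    d=P-x[:3]; h=d@n; a=np.linalg.norm(d-h[:,None]*n,axis=1); w=(h>21)&(h<40)&(a<9)&(abs(d[:,0]-0)<3.5)
    if w.sum()>15:
        k=np.polyfit(h[w],(d[w]@np.cross(n,[1,0,0])),1)[0]; print("waist correction deg",np.degrees(k).round(1),"sign axis",np.cross(n,[1,0,0]).round(2),w.sum())
    return t+R@x[:3],R@n,m,x
E
python3 - <<'E'
from fit2 import *
z=np.load("pics/w10.npz"); p={k:z[k] for k in ("camera_matrix","eye","orientation")}; p["k1"]=float(z["k1"])
c=cloud("wrist",z["d"],p)
for th in (30,39): stampfit2(c,z["im"],z["d"]>0,z["t"],z["R"],[-.4,-24.5,23.3,th,0])
E
```

```text
pts 3927 med|e| 0.48 face tool [ -0.  -24.2  23.8] tilt [38.6  1.5] face world [413.9  83.6 166.4] axis [-0.263 -0.565  0.782] prof [13.  14.  14.   8.4  5.7  7.9 11.5 11.2 11.   6.1]
waist correction deg 2.5 sign axis [ 0.   -0.78 -0.62] 469
pts 3927 med|e| 0.48 face tool [ -0.  -24.1  23.7] tilt [38.6  1.4] face world [413.9  83.5 166.5] axis [-0.264 -0.565  0.782] prof [13.  14.  14.   8.2  5.7  8.  11.6 11.2 11.1  5.9]
waist correction deg 2.9 sign axis [ 0.   -0.78 -0.62] 469
```

```bash
python3 -m pendant '[[0,5,-9,-0.6,0],[0,10,-18,-1,0],[0,13,-23,-1,0],[0,13,-23,-1,0],[0,13,-23,-1,0],[0,9,-17,-1,0],[0,6,-10.7,0,0],[0,0,0,0,0],[0,0,0,0,0],[0,0,0,0,0]]' && python3 -m pendant '[[0,0,0,0,0],[0,0,0,0,0],[0,0,0,0,0]]'; python3 - <<'E'
from fit2 import *
p=cam("wrist"); t,R=T(); im,d=optics.snapshot("wrist"); cv2.imwrite("pics/w11.png",im)
f,n,m,x=stampfit2(cloud("wrist",d,p),im,d>0,t,R,[0,-24,23.7,37,0])
C=np.array([561.2,217.6,82]); l=np.array([-.265,-.509,.819]); l/=np.linalg.norm(l); F=C+110*l
print("off",(f-F).round(1),np.linalg.norm(f-F),"ang",np.degrees(np.arccos(n@l)),"tool shift",(R.T@(F-f)).round(1))
for cn in ("scene","side"):
    b,db=optics.snapshot(cn); q=cam(cn); cv2.imwrite(f"pics/{cn}11.png",b)
    pts=proj(q,np.array([f,f+62*n,C,F])); print(cn,pts.round(0).tolist())
    if cn=="scene": o=b.copy(); S=pts
x0,y0=(S.mean(0)-[50,38]).astype(int); cv2.imwrite("pics/s11.png",cv2.resize(o[y0:y0+75,x0:x0+100],None,fx=8,fy=8,interpolation=cv2.INTER_CUBIC)); print(x0,y0)
E
```

```text
time: 22.1
tool_pos: [520.8, 140.1, 196.1]
tcp_rot: [179.9, 0.1, -27.4]
ft_force: [-0.5, 0.1, 0.3]
finger_gap: 21.5
time: 22.4
tool_pos: [521.4, 140.1, 197.2]
tcp_rot: [-180.0, -0.0, -27.4]
ft_force: [-0.2, 0.7, -0.1]
finger_gap: 21.4
pts 4080 med|e| 0.46 face tool [  0.  -24.5  24.1] tilt [38.3  1.3] face world [532.7 161.9 173.1] axis [-0.265 -0.561  0.784] prof [13.  14.  14.   8.9  5.6  7.6 11.1 11.2 10.8  6.9]
waist correction deg 2.0 sign axis [ 0.   -0.78 -0.62] 468
off [0.7 0.3 1. ] 1.2336144370298676 ang 3.5998487200213733 tool shift [-0.5  0.6  1. ]
scene [[182.0, 169.0], [187.0, 159.0], [175.0, 188.0], [182.0, 170.0]]
side [[197.0, 191.0], [208.0, 177.0], [182.0, 214.0], [198.0, 191.0]]
131 133
```

View pics/s11.png

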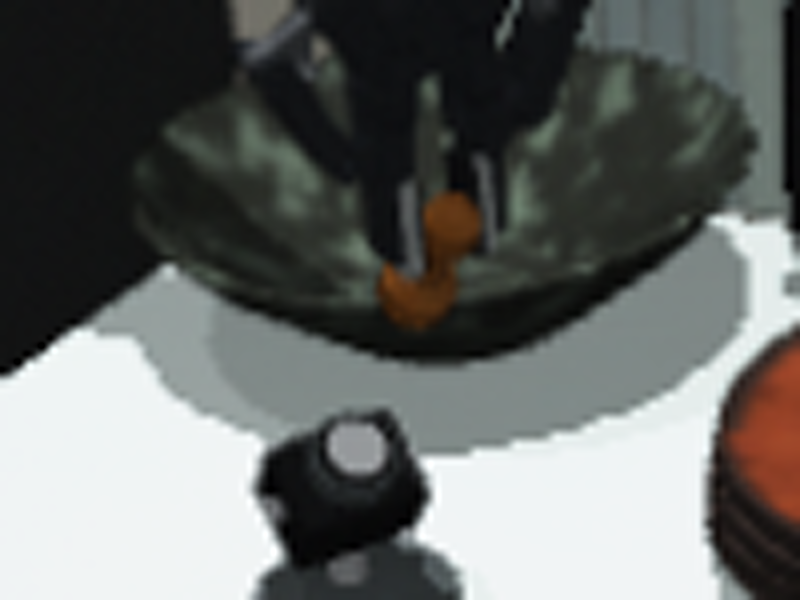

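```bash
python3 -m pendant '[[0,0,0,0,0],[0,0,0,0,0],[0,0,0,0,0],[0,0,0,0,0],[0,0,0,0,0]]' && python3 - <<'E'
from h import *
from bench import hand_in
s=r.sense(); print(s["time"],s["tool_pos"],np.abs(s["qd"]).max(),s["finger_gap"])
im,d=optics.snapshot("scene"); c=cloud("scene",d); m=(d>0)&(np.hypot(c[...,0]-546,c[...,1]+140)<25)&(c[...,2]>80); print("key top pts",m.sum(),c[m].max(0) if m.any() else None)
print(hand_in())
E
```

```text
time: 23.05
tool_pos: [521.5, 140.3, 197.0]
tcp_rot: [180.0, 0.0, -27.4]
ft_force: [-0.2, -0.5, -0.7]
finger_gap: 21.2
23.05 [521.46405011 140.30989422 196.98921585] 0.056993931563170626 21.1738932334872
key top pts 45 [ 561.62516169 -133.80054916   91.90118789]
the job is handed in; nothing more can be done
None
```

I finished the job and handed it in at 23 s. No verdict was reported, so the results below are my own measurements.

- **Key:** I took the smaller key, the one in the wooden stand, and pushed it home. I turned it clockwise until the wrist torque rose to 0.47 N m at the stop, then released it. Its top measured 91 mm above the worktop, where 91 mm is expected when fully home. The key turned about 73°, so even with the full play the drum moved at least 1.12 rad. I had no direct reading of the drum.
- **Stamp:** the moves cannot tilt the tool. I gripped the knob lightly, rocked the stamp over the edge of its foot on the notebook to tilt it, then gripped at 50 N and lifted. It is held at the focus point and still, with the gap at 21 mm.
- **Last checks:** a fit to the wrist camera's depth put the face 1.2 mm from the focus point and the axis 3.6° off the line of sight. The scene picture agreed with the fit.
- **Disagreements:**
  - The fit gave a tilt of about 38°, while the stamp's waist alone gave about 36°. The target is 35°, and both are within the 10° allowed.
  - The knob measured 22 mm wide, not the 28 mm given.
- **Not checked:** I kept clear of the bowl, ball and jar but did not measure their positions again at the end.

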